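# Hang up the scroll template and free the carving turntable

### The arm

A 7-joint arm with a two-finger parallel gripper is mounted at the origin on the work surface. World frame = base frame: x ahead of the robot, y to its left, z up, the work surface at z = 0. Lengths are in m, angles in rad, forces in N, time in s.
With the tool pointing down it reaches from about 0.4 to 0.85 m from the base axis. Payload 10.4 kg.
Tool frame: the origin (TCP) lies at the very end of the fingers, on their centre line; the grasp point (between the pads) lies 19 mm behind it; y points along the fingers, x is the direction in which the jaws open and shut, and the axes are right-handed (so a half turn about y gives the same grasp; the last joint's range is limited). The gripper opens to 87 mm and grips with 3 to 60 N. Pads are 19 mm wide; open, the fingers measure 117 mm over their backs; the gripper's body (75 mm by 190 mm) begins 51 mm behind the grasp point.
Start: joints at [-1.361, 0.332, -0.065, 1.46, 0.022, 1.35, -0.088], TCP at [0.144, 0.608, 0.223] pointing down, gripper open.
Joint ranges: [-2.6, 2.6], [-0.5, 2.12], [-1.47, 1.34], [0.16, 2.42], [-1.27, 4.41], [0.06, 2.06], [-2.6, 2.6]. Speed limits (rad/s): [2.22, 2.22, 2.79, 2.79, 3.14, 3.14, 3.14].

### API

Orientations are given as a unit quaternion [x, y, z, w].
In Python, from bench import readout, vision, r gives the robot as it stands.
- The arm moves only by the tool arm_command, never from a script. Its argument "targets" is a list that holds one entry, the list of rows, each a list of 6 numbers: the shift along the tool's x, y, z in m, then the turn, a rotation vector about the tool's x, y, z in degrees. A call has 1 to 12 rows; each row shifts and turns the commanded pose from where the row before left it, along the tool's axes as they then stand; what a row does not reach is not made up. A row lasts 1/12 s, in which the tool goes at most 41.7 mm and 7.16 degrees, less where a joint would pass 70% of its speed; a pose out of reach is approached as far as the arm can. A call is refused whole if a number of a shift passes 0.0417 or a number of a turn 7.16, either way. A call with a gripper value outside its range is refused whole. "hand" is the opening, from 0 (shut) to 1 (fully open), set as the call begins (left out, the last holds). The fingers move at their own pace and stop on an object; "grip_force" is the grip in N (left out, the last holds). Time passes only in rows, so rows that do not move let the fingers close. It gives the time, the measured TCP pose, the force and the opening at its end, in the units of the state.
- readout.read_state(): the state, without advancing time (a new reading comes with each control period).
- vision.camera(name): name is "scene" or "side" or "wrist"; returns a dict with "pixels" (400x640x3 uint8, blue, green, red), "fovy" (degrees; the focal length in pixels is half the picture's height over the tangent of half this angle, whatever the lens; pixels are square), "cx", "cy" (the principal point, pixels), "R" (3x3) and "t" (3): a world point X has camera coordinates R X + t; the wrist camera has in their place "mount" (4x4, takes a point from camera to tool coordinates, whose origin is the TCP and whose axes are the tool frame's). Camera axes: x right, y down, z forward; pixel columns grow to the right and rows downward; lengths in m; the calibration is good to about 2 mm. The wrist camera is an equidistant fisheye: a pixel r from the principal point sees the ray r / f radians off the axis. A picture is of the moment at which its call begins: read the wrist's pose just before it. There is no depth.
- r.close_job(): hands the job in, once; it reports no verdict.
The state is a dict: "time": time; "joint_positions": joint angles; "joint_vel": joint speeds; "joint_torque": joint torques, N m; "ee_pos": TCP position; "eef_rot": TCP orientation; "ft_force": force on the tool from outside, world axes, zero at the start; "torque": the same for the moment, N m; "width": finger opening in m.
Only numpy, scipy, OpenCV 4.12 (cv2) and the standard library are available. Lean on these libraries where they do the work, as an engineer would, in place of code of your own. Each camera call takes 0.05 s, during which the arm holds its last target.

### The job

Lift the blue template out of the slot of the carving turntable and hang it by its hole on the steel peg of the wooden stand, so that it hangs there by itself. Then pull the turntable's sprung index plunger fully back by its red knob and finish while still holding it back, clear of its hole in the disc, so that the disc can be turned. Leave the jar, the screwdriver and the wooden block where they are.

Things in the scene. Friction and masses are not known exactly. Their poses are not given: they have to be found in the camera images.
- turntable: turntable bolted to the bench: green base 180 x 140 x 45 mm, grey disc 130 mm across, top at z = 75 mm (does not turn in this job). Origin under the disc's centre at bench height; x points from plunger to disc centre, z up. Plunger housing: 22 x 34 mm, top z = 79 mm, outer face at x = -109 mm; outward of it only bare bench lies below the plunger
- plunger_neck (a point): middle of the plunger's level brass neck, 60 mm above the bench, at x = -126 mm of the turntable when seated; moves with the plunger, axes as the turntable's: pull along -x. Neck: 16 mm diameter, 34 mm long from housing face to the red knob, a disc 36 mm across, 9 mm thick, from 17 to 26 mm outward of this point; fingers can pull behind it
- plunger (a joint): how far the plunger is pulled out, m: 0 seated with its pin in the disc's rim hole, 0.016 at the end stop; a spring pulls it back in with 5 N when seated and about 13 N fully out, so it returns when let go
- template: blue acrylic plate, 8 mm thick (its x), 130 mm tall, about 70 g; 64 mm wide (y) up to 90 mm height, above that a tab 36 mm wide. Origin: centre of its lower edge; z up. Starts upright, axes as the turntable's, lower edge at z = 75 mm, loose (3 mm play) in a slot over the disc's centre between two dark lips along y (86 mm long, 14 mm thick, tops at z = 95 mm)
- template_hole (a point): centre of the template's round through hole, 26 mm diameter, axis along the template's x, 70 mm above its lower edge and 60 mm below its top edge, in mid-width
- stand: wooden stand fixed to the bench: foot 120 x 110 x 18 mm (x -50 to +70 mm), upright 24 mm (x) by 50 mm (y), top at 168 mm height. Origin under the middle of the upright at bench height; x points from the peg to the upright, z up. One steel peg stands out to -x near the upright's top
- peg_tip (a point): free end of the peg's centre line (its round end stands 4 mm further), 166 mm above the bench, at x = -92 mm in the stand's frame. The peg is a straight round bar of 8 mm diameter, slightly upturned (8 degrees)
- peg_root (a point): where the peg's centre line leaves the upright, 155 mm above the bench, 80 mm from the tip
- varnish_jar: amber varnish jar with a black cap, 48 mm diameter, 70 mm tall, loose; origin under its centre; leave it alone
- screwdriver: screwdriver lying on the bench, loose; origin under its middle, x towards its tip; leave it alone
- bridge_blank: wooden block 50 x 70 x 20 mm, loose; origin under its centre; leave it alone
Things that resemble listed ones, but are neither listed nor needed, are in the scene too. There is more than one size of the template; the one meant has the size given above.

How it is judged:
On the way, in this order (a step that is already met when the one before it is completed fails the run):
1. the template hangs by itself on the peg, let go (x of template_hole in the frame of stand between -0.092 and -0.014 m and y of template_hole in the frame of stand between -0.014 and 0.014 m and z of template_hole in the frame of stand between 0.138 and 0.178 m and angle between the x axis of template and the x axis of stand, either way round below 0.35 rad and contact force between template and stand above 0.2 N and contact force between the fingers and template below 0.05 N and linear speed of template below 0.03 m/s), for 0.3 s.
2. the plunger is pulled fully back by the fingers (value of joint plunger above 0.013 m and contact force between the fingers and turntable above 1.5 N), for 0.3 s.
At the end, for the whole second after the job is handed in: Template hanging still on the peg by its hole, let go (hole centre between peg root and tip, within 14 mm sideways, plate within 0.35 rad of square to the peg); fingers still holding the plunger at least 13 of its 16 mm out through the last second; bystanders never shifted over 30 mm (all of step 1 and all of step 2 and velocity of joint plunger below 0.01 m/s); the arm keeps its last pose, push and grip.
It fails at once if the varnish jar is shifted or tipped (distance of varnish_jar from where it was at the start of the episode above 0.03 m or angle between varnish_jar's own z axis and vertical above 0.5 rad).
It fails at once if the screwdriver is shifted (distance of screwdriver from where it was at the start of the episode above 0.03 m).
It fails at once if the wooden block is shifted (distance of bridge_blank from where it was at the start of the episode above 0.03 m).
It also fails if it takes over 61 s, if anything falls off the work surface, if the arm or the gripper's body presses on something with over 40 N, if the wrist force passes 120 N, or if a joint passes its speed limit or range.

## Working session

There is one attempt and no reset: what is moved stays moved. The work goes in short steps, Python scripts to look and compute and a tool call to move; the robot and the scene stay as the last step left them, time stands still between calls to the robot, and variables do not carry over. Pictures are saved under pics/ and viewed, and the job is handed in when it is done.

Besides the shell and the picture viewer there is one more tool, called after ">>>" as name(argument=value, ...), one argument or row to a line, values as JSON. arm_command: Moves the arm, as the interface text tells. Its arguments: {"type":"object","properties":{"targets":{"type":"array","items":{"type":"array","items":{"type":"array","items":{"type":"number"}}}},"hand":{"type":"number"},"grip_force":{"type":"number"}},"required":["targets"]}

```bash
ls; mkdir -p pics; python3 - <<'E'
from bench import readout, vision, r
import cv2
s=readout.read_state(); print(s)
for n in ("scene","side","wrist"):
    c=vision.camera(n); cv2.imwrite(f"pics/{n}0.png",c["pixels"]); print(n,{k:v for k,v in c.items() if k!="pixels"})
E
```

```text
pics
{'time': 0.0, 'joint_positions': array([-1.36056673,  0.33286709, -0.0646782 ,  1.46092847,  0.02161485,
        1.34987004, -0.08855214]), 'joint_vel': array([-8.93890716e-05, -1.73551254e-03, -6.73679783e-04, -1.21013765e-03,
        9.91488838e-04, -1.59182400e-03, -1.16743040e-03]), 'joint_torque': array([ 4.19503476e-04, -6.23284006e+01,  2.47489032e-02, -3.89872599e+01,
       -6.12873165e-02,  4.01805143e-02,  1.55804942e-04]), 'ee_pos': array([0.14414406, 0.60776961, 0.221763  ]), 'eef_rot': array([ 0.55502702,  0.43816326, -0.4388889 , -0.55437758]), 'ft_force': array([-0.13536599,  0.02787147,  0.88615228]), 'torque': array([-0.00262377, -0.03014992,  0.04187411]), 'width': 0.08701035708429583}
scene {'fovy': 42.841278919361926, 'cx': 320.41413177178157, 'cy': 199.44899575679037, 'R': array([[-4.59902793e-01,  8.87969176e-01, -4.04266107e-04],
       [ 6.33676680e-01,  3.27878965e-01, -7.00677708e-01],
       [-6.22047656e-01, -3.22499809e-01, -7.13477811e-01]]), 't': array([ 0.22787119, -0.28892441,  1.50618822])}
side {'fovy': 50.5518488532713, 'cx': 315.8007876448071, 'cy': 194.97127681891268, 'R': array([[ 0.99705669, -0.07495056,  0.01613578],
       [-0.04512643, -0.74386425, -0.6668055 ],
       [ 0.06198028,  0.66411474, -0.74505708]]), 't': array([-0.56580678,  0.13367922,  0.85233715])}
wrist {'fovy': 65.70646984690485, 'cx': 317.86796611473403, 'cy': 202.06712433190208, 'mount': array([[ 9.99999222e-01, -6.82781116e-04,  1.04403874e-03,
        -3.96522422e-04],
       [-1.18068350e-03, -2.47833032e-01,  9.68802041e-01,
        -1.61961716e-01],
       [-4.02732451e-04, -9.68802520e-01, -2.47833646e-01,
         6.74538560e-02],
       [ 0.00000000e+00,  0.00000000e+00,  0.00000000e+00,
         1.00000000e+00]])}
```

View pics/scene0.png

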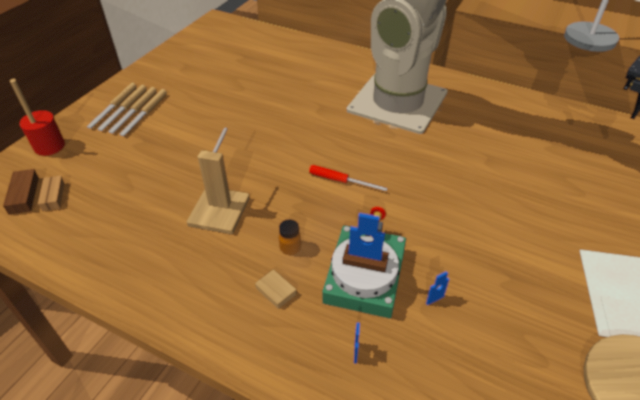

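View pics/side0.png

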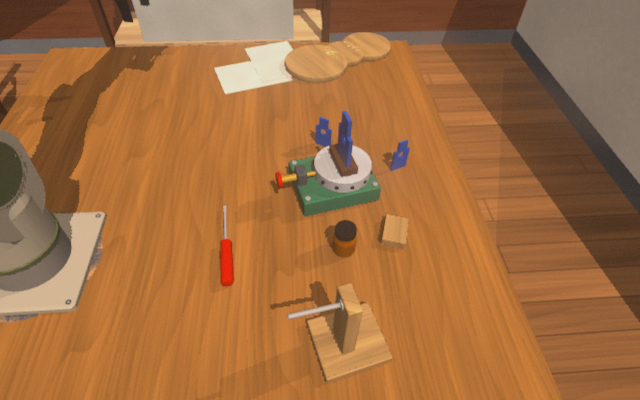

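View pics/wrist0.png

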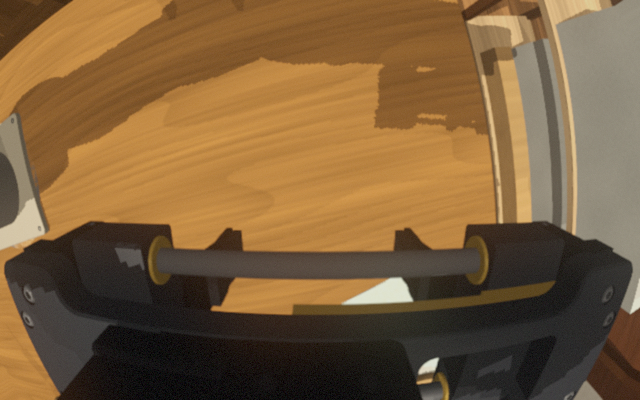

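```bash
cat > h.py <<'E'
import numpy as np, cv2
from bench import readout, vision, r
from scipy.spatial.transform import Rotation as Ro
def K(c):
    f=c["pixels"].shape[0]/2/np.tan(np.radians(c["fovy"])/2); return f,c["cx"],c["cy"]
def proj(c,X):
    f,cx,cy=K(c); p=np.atleast_2d(X)@np.array(c["R"]).T+c["t"]; return np.c_[f*p[:,0]/p[:,2]+cx,f*p[:,1]/p[:,2]+cy]
def ray(c,u,v):
    f,cx,cy=K(c); R=np.array(c["R"]); d=R.T@np.array([(u-cx)/f,(v-cy)/f,1]); return -R.T@c["t"],d/np.linalg.norm(d)
def atz(c,u,v,z):
    o,d=ray(c,u,v); return o+d*(z-o[2])/d[2]
def tri(c1,p1,c2,p2):
    o1,d1=ray(c1,*p1);o2,d2=ray(c2,*p2)
    A=np.c_[d1,-d2]; t=np.linalg.lstsq(A,o2-o1,rcond=None)[0]
    a,b=o1+d1*t[0],o2+d2*t[1]; return (a+b)/2,np.linalg.norm(a-b)
def crop(c,u,v,w,h,s,name):
    im=c["pixels"][v:v+h,u:u+w]; cv2.imwrite(name,cv2.resize(im,None,fx=s,fy=s,interpolation=cv2.INTER_CUBIC))
E
python3 - <<'E'
from h import *
c=vision.camera("scene"); crop(c,300,190,160,180,3,"pics/sc_tt.png"); crop(c,180,120,120,120,5,"pics/sc_st.png")
c=vision.camera("side"); crop(c,260,100,160,120,5,"pics/si_tt.png"); crop(c,270,270,130,120,5,"pics/si_st.png")
E
```

```text
(no output)
```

View pics/sc_tt.png

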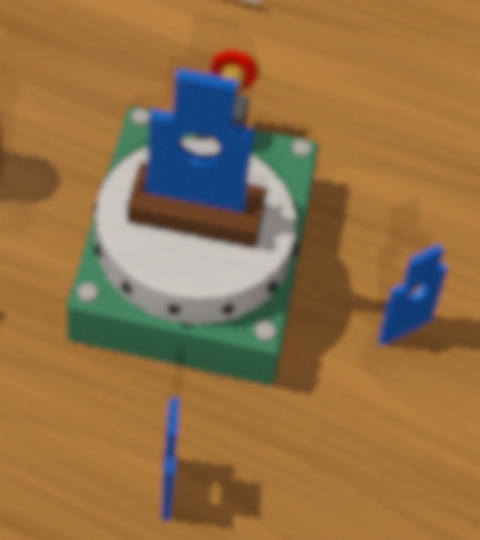

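View pics/sc_st.png

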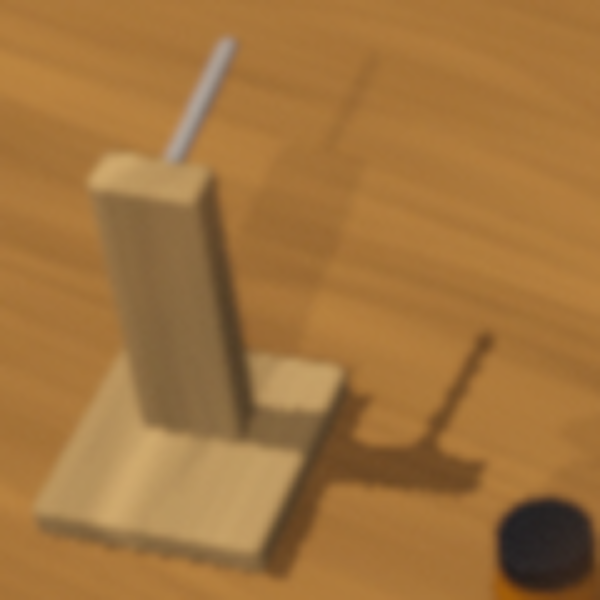

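View pics/si_tt.png

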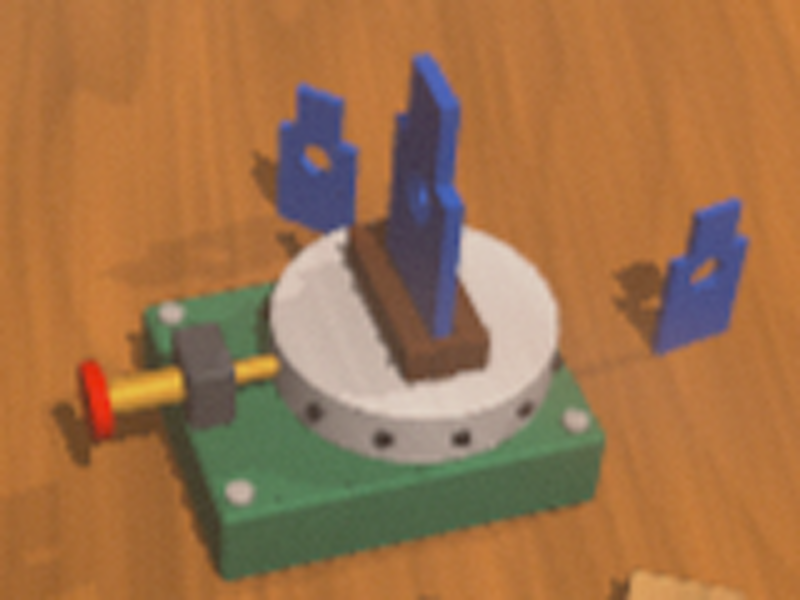

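View pics/si_st.png

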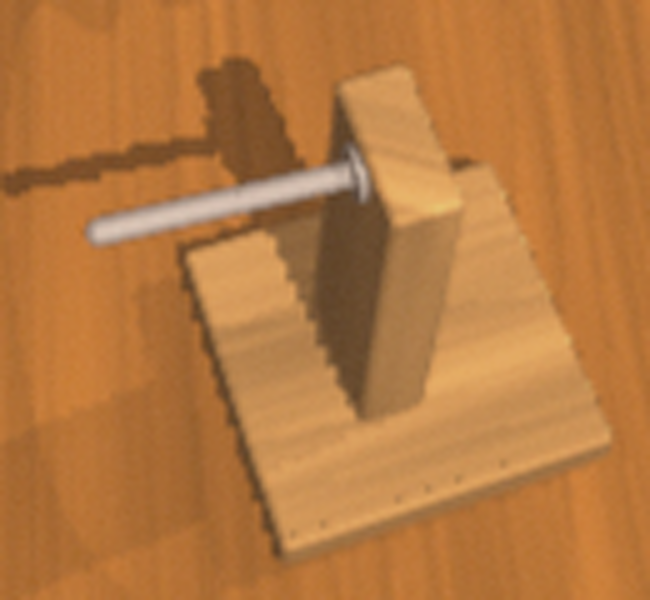

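```bash
cat > fit.py <<'E'
from h import *
from scipy.optimize import least_squares
sc=vision.camera("scene"); si=vision.camera("side")
A=lambda p:((p[0]+.5)/3-.5+300,(p[1]+.5)/3-.5+190)
S=lambda u,v:(lambda p:((p[0]+.5)/5-.5+u,(p[1]+.5)/5-.5+v))
B=S(260,100);C=S(180,120);D=S(270,270)
def T(q,X): 
    c,s=np.cos(q[2]),np.sin(q[2]); X=np.array(X,float); return np.r_[q[0]+c*X[0]-s*X[1],q[1]+s*X[0]+c*X[1],X[2]]
print("camC",-sc["R"].T@sc["t"],-si["R"].T@si["t"])
obs=[ # cam,pix,X(bx)
(si,B((605,435)),lambda b:(b+.09,-.07,.045)),(si,B((222,515)),lambda b:(b-.09,-.07,.045)),(si,B((143,312)),lambda b:(b-.09,.07,.045)),
(sc,A((70,308)),lambda b:(b+.09,-.07,.045)),(sc,A((275,352)),lambda b:(b+.09,.07,.045)),(sc,A((318,146)),lambda b:(b-.09,.07,.045)),(sc,A((130,108)),lambda b:(b-.09,-.07,.045)),
(si,B((421,200)),lambda b:(-.004,0,.145)),(sc,A((201,146)),lambda b:(.004,0,.145)),
(sc,A((177,71)),lambda b:(0.,-.018,.205)),(sc,A((239,79)),lambda b:(0,.018,.205)),
(si,B((418,56)),lambda b:(0,.018,.205)),(si,B((448,104)),lambda b:(-.004,-.018,.205)),
(sc,A((151,112)),lambda b:(0,-.032,.165)),(sc,A((253,131)),lambda b:(0,.032,.165)),
(si,B((93,400)),lambda b:(-.152,0,.06)),(sc,A((234,70)),lambda b:(-.1475,0,.06)),
]
f=lambda q:np.concatenate([proj(c,T(q,X(q[3])))[0]-p for c,p,X in obs])
a=si; p0=atz(si,*B((415,320)),.075); print(p0)
q=least_squares(f,[p0[0],p0[1],0.1,0],loss="soft_l1").x; print("turntable",q,np.degrees(q[2])); print(np.round(f(q).reshape(-1,2),1).tolist())
obs2=[(si,D((183,248)),(-.05,.055,.018)),(si,D((488,162)),(.07,.055,.018)),(si,D((612,440)),(.07,-.055,.018)),(si,D((280,548)),(-.05,-.055,.018)),
(sc,C((38,513)),(.07,-.055,.018)),(sc,C((262,553)),(.07,.055,.018)),(sc,C((345,368)),(-.05,.055,.018)),
(si,D((340,92)),(-.012,.025,.168)),(si,D((408,68)),(.012,.025,.168)),(si,D((462,208)),(.012,-.025,.168)),(si,D((393,226)),(-.012,-.025,.168)),
(sc,C((90,192)),(.012,-.025,.168)),(sc,C((205,207)),(.012,.025,.168)),
(si,D((92,232)),(-.0945,0,.1665)),(sc,C((230,41)),(-.0945,0,.1665))]
g=lambda q:np.concatenate([proj(c,T(q,X))[0]-p for c,p,X in obs2])
p0=atz(si,*D((400,140)),.168)
w=least_squares(g,[p0[0],p0[1],0.1],loss="soft_l1").x; print("stand",w,np.degrees(w[2])); print(np.round(g(w).reshape(-1,2),1).tolist())
print("neck",T(q,(-.126,0,.06)),"hole",T(q,(0,0,.145)),"tip",T(w,(-.092,0,.166)),"root",T(w,(-.012,0,.155)))
print("tri tip",tri(si,D((92,232)),sc,C((230,41))),"tri hole",tri(si,B((421,200)),sc,A((201,146))),"knob",tri(si,B((93,400)),sc,A((234,70))))
print("jar",atz(si,345,225,.07),"block",atz(si,395,225,.02),"sd",atz(si,225,208,.01),atz(si,227,285,.01))
E
python3 fit.py
```

```text
camC [1.22480411 0.37813505 0.8722811 ] [ 0.51734581 -0.509018    0.73330761]
[0.63903513 0.16807054 0.075     ]
turntable [ 0.63942586  0.17186193  0.21480562 -0.01841521] 12.307455363346524
[[1.8, 0.6], [0.4, 1.3], [0.2, -1.6], [-2.5, -1.1], [1.0, 0.5], [0.6, -1.5], [-0.9, -1.6], [-0.9, -0.8], [-0.3, 0.8], [0.4, 0.5], [-0.4, 1.7], [0.5, -0.4], [-1.4, 1.1], [0.4, 0.1], [0.7, 0.6], [-1.5, 0.7], [0.0, -0.3]]
stand [ 0.59871979 -0.21052132  0.24015407] 13.759814602181706
[[-0.1, 0.1], [0.7, -1.1], [1.1, -0.2], [0.5, 0.6], [-1.7, -1.4], [-0.5, -0.8], [0.7, -0.7], [-1.5, -2.6], [-0.3, -2.0], [1.5, -0.9], [-0.3, 0.1], [-0.9, -2.1], [-1.7, -1.5], [-0.4, 0.2], [0.5, 0.2]]
neck [0.51632161 0.14500408 0.06      ] hole [0.63942586 0.17186193 0.145     ] tip [ 0.50936007 -0.23240373  0.166     ] root [ 0.58706418 -0.21337555  0.155     ]
tri tip (array([ 0.50764226, -0.23345799,  0.1675612 ]), np.float64(0.0004537623667288661)) tri hole (array([0.63812851, 0.17170207, 0.14179569]), np.float64(0.0009221713949585778)) knob (array([0.49477309, 0.14085978, 0.05970309]), np.float64(0.0017548769181971314))
jar [ 0.62424646 -0.00080851  0.07      ] block [0.73894694 0.03082344 0.02      ] sd [0.37330056 0.10920592 0.01      ] [ 0.39006326 -0.08509478  0.01      ]
```

```bash
cat >> h.py <<'E'
def plan(pos,xdir=None,st=None):
    """shift in present tool axes, turn rotvec deg in tool axes, to reach TCP pos, tool down with x along angle xdir (rad)"""
    st=st or readout.read_state(); R=Ro.from_quat(st["eef_rot"]); M=R.as_matrix()
    d=M.T@(np.array(pos)-st["ee_pos"]); out=[np.round(d*1000,1)]
    if xdir is not None:
        for a in (xdir,xdir+np.pi):
            x=np.array([np.cos(a),np.sin(a),0]); y=np.array([0,0,-1.]); G=np.c_[x,y,np.cross(x,y)]
            out.append(np.round((R.inv()*Ro.from_matrix(G)).as_rotvec(degrees=True),2))
            out.append(np.round(G.T@(np.array(pos)-st["ee_pos"])*1000,1))
    print("t",round(st["time"],2),"pos",np.round(st["ee_pos"],4),"w",round(st["width"],4),"F",np.round(st["ft_force"],1))
    print("tool axes (cols)\n",np.round(M,3)); print("shift mm tool",out[0])
    if xdir is not None: print("turnA",out[1],"shift in final axes",out[2]); print("turnB",out[3],"shift in final axes",out[4])
    return out
E
python3 - <<'E'
from h import *
plan([.639,.172,.30],np.radians(12.3))
E
```

```text
t 0.35 pos [0.1442 0.6081 0.2224] w 0.0869 F [-0.8 -0.3  0.4]
tool axes (cols)
 [[ 0.231 -0.    -0.973]
 [ 0.973 -0.     0.231]
 [-0.    -1.     0.   ]]
shift mm tool [-310.2  -77.5 -582.1]
turnA [ 0.000e+00  6.436e+01 -1.000e-02] shift in final axes [ 390.6  -77.6 -531.5]
turnB [-1.0000e-02 -1.1564e+02 -1.0000e-02] shift in final axes [-390.6  -77.6  531.5]
```

```bash
cat >> h.py <<'E'
def arc(pos,xdir,N,flip=0,st=None):
    st=st or readout.read_state(); R=Ro.from_quat(st["eef_rot"]); D=R.inv().apply(np.array(pos)-st["ee_pos"])
    a=xdir+np.pi*flip; x=np.array([np.cos(a),np.sin(a),0]); y=np.array([0,0,-1.]); G=np.c_[x,y,np.cross(x,y)]
    rv=(R.inv()*Ro.from_matrix(G)).as_rotvec()
    S=sum(Ro.from_rotvec(rv*k/N).as_matrix() for k in range(N)); d=np.linalg.solve(S,D)
    print("pos",st["ee_pos"],"t",st["time"],"row shift mm",np.round(d*1000,2),"turn deg",np.round(np.degrees(rv/N),3))
E
python3 - <<'E'
from h import *
arc([.639,.172,.30],np.radians(12.3),22)
E
```

```text
pos [0.14415397 0.6080935  0.22241152] t 0.35 row shift mm [  1.47  -3.53 -31.58] turn deg [ 0.     2.926 -0.   ]
```

>>> arm_command(
  targets=[
    [[0.0015,-0.0035,-0.0316,0,2.93,0],[0.0015,-0.0035,-0.0316,0,2.93,0],[0.0015,-0.0035,-0.0316,0,2.93,0],[0.0015,-0.0035,-0.0316,0,2.93,0],[0.0015,-0.0035,-0.0316,0,2.93,0],[0.0015,-0.0035,-0.0316,0,2.93,0],[0.0015,-0.0035,-0.0316,0,2.93,0],[0.0015,-0.0035,-0.0316,0,2.93,0],[0.0015,-0.0035,-0.0316,0,2.93,0],[0.0015,-0.0035,-0.0316,0,2.93,0],[0.0015,-0.0035,-0.0316,0,2.93,0]],
  ],
  hand=1,
)

```text
time: 1.27
ee_pos: [0.4559, 0.4606, 0.2611]
eef_rot: [-0.655, -0.267, 0.267, 0.655]
ft_force: [0.5, 0.8, 0.1]
width: 0.0871
```

>>> arm_command(
  targets=[
    [[0.0015,-0.0035,-0.0316,0,2.93,0],[0.0015,-0.0035,-0.0316,0,2.93,0],[0.0015,-0.0035,-0.0316,0,2.93,0],[0.0015,-0.0035,-0.0316,0,2.93,0],[0.0015,-0.0035,-0.0316,0,2.93,0],[0.0015,-0.0035,-0.0316,0,2.93,0],[0.0015,-0.0035,-0.0316,0,2.93,0],[0.0015,-0.0035,-0.0316,0,2.93,0],[0.0015,-0.0035,-0.0316,0,2.93,0],[0.0015,-0.0035,-0.0316,0,2.93,0],[0.0015,-0.0035,-0.0316,0,2.93,0],[0,0,0,0,0,0]],
  ],
)

```text
time: 2.27
ee_pos: [0.6416, 0.1633, 0.3007]
eef_rot: [0.705, 0.071, -0.07, -0.702]
ft_force: [0.2, -2.0, -0.5]
width: 0.0869
```

```bash
python3 - <<'E'
from h import *
plan([.639,.172,.194],np.radians(12.3))
print(readout.read_state()["joint_positions"])
c=vision.camera("wrist"); cv2.imwrite("pics/w1.png",c["pixels"])
E
```

```text
t 2.27 pos [0.6416 0.1633 0.3007] w 0.0869 F [ 0.2 -2.  -0.5]
tool axes (cols)
 [[ 0.98   0.002 -0.199]
 [ 0.199 -0.003  0.98 ]
 [ 0.002 -1.    -0.004]]
shift mm tool [ -1.  106.6   9.4]
turnA [ 0.22 -0.82  0.09] shift in final axes [ -0.7 106.7   9. ]
turnB [-1.5000e-01  1.7918e+02  3.4000e-01] shift in final axes [  0.7 106.7  -9. ]
[-0.60830372  0.40440169  0.41616751  1.24276489 -0.1560813   1.52467684
 -0.01491906]
```

View pics/w1.png

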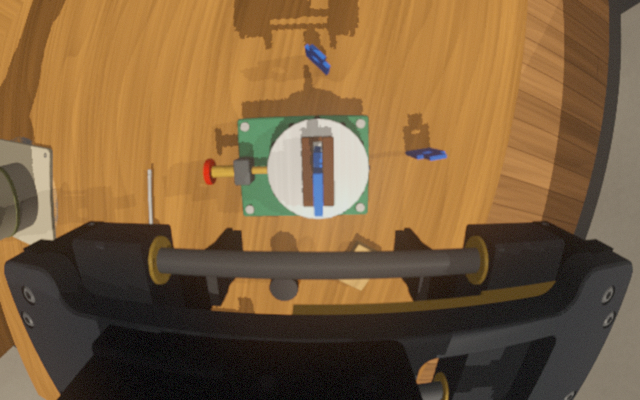

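>>> arm_command(
  targets=[
    [[0,0,0,0,0,0],[0,0,0,0,0,0],[0,0,0,0,0,0]],
  ],
)

```text
time: 2.57
ee_pos: [0.6388, 0.1736, 0.2992]
eef_rot: [-0.703, -0.076, 0.076, 0.703]
ft_force: [-0.4, 0.1, -0.9]
width: 0.0873
```

```bash
cat >> h.py <<'E'
def wray(c,st,u,v):
    f,cx,cy=K(c); a=np.array([u-cx,v-cy]); rr=np.hypot(*a); th=rr/f
    d=np.r_[a/rr*np.sin(th),np.cos(th)]; M=np.array(c["mount"]); Rt=Ro.from_quat(st["eef_rot"])
    return Rt.apply(M[:3,3])+st["ee_pos"], Rt.apply(M[:3,:3]@d)
def watz(c,st,u,v,z):
    o,d=wray(c,st,u,v); return o+d*(z-o[2])/d[2]
E
python3 - <<'E'
from h import *
st=readout.read_state(); c=vision.camera("wrist"); crop(c,190,100,200,140,4,"pics/w2.png")
plan([.639,.172,.194],np.radians(12.3),st)
cv2.imwrite("pics/w2f.png",c["pixels"])
E
```

```text
t 2.57 pos [0.6388 0.1736 0.2992] w 0.0873 F [-0.4  0.1 -0.9]
tool axes (cols)
 [[ 0.977 -0.001 -0.214]
 [ 0.214  0.001  0.977]
 [-0.    -1.     0.001]]
shift mm tool [-1.000e-01  1.052e+02 -1.700e+00]
turnA [-0.04  0.05 -0.03] shift in final axes [-1.000e-01  1.052e+02 -1.600e+00]
turnB [-4.0000e-02 -1.7995e+02  6.0000e-02] shift in final axes [1.000e-01 1.052e+02 1.600e+00]
```

View pics/w2.png

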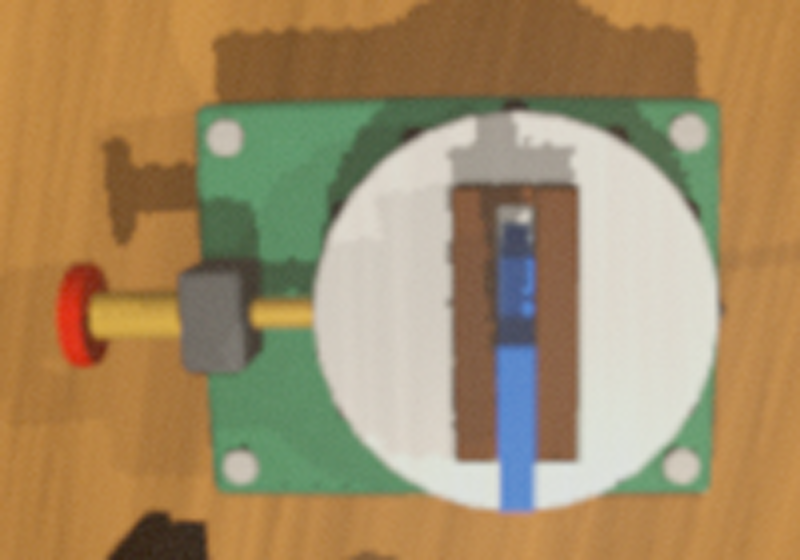

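```bash
python3 - <<'E'
from h import *
st=readout.read_state(); c=vision.camera("wrist")
g=lambda x,y:((x+.5)/4-.5+190,(y+.5)/4-.5+100)
for p in ((516,345),(516,510)): print(watz(c,st,*g(*p),.205))
for p in ((70,315),): print("knob",watz(c,st,*g(*p),.06))
for p in ((223,138),(688,132),(682,466),(240,467)): print("bolt",watz(c,st,*g(*p),.047))
E
```

```text
[0.63590399 0.18909842 0.205     ]
[0.64374871 0.15327877 0.205     ]
knob [0.4906544  0.13960856 0.06      ]
bolt [0.53099734 0.20766982 0.047     ]
bolt [0.6835867 0.2419522 0.047    ]
bolt [0.70930218 0.12876206 0.047     ]
bolt [0.55666421 0.09485764 0.047     ]
```

>>> arm_command(
  targets=[
    [[0.0005,0.02,-0.0025,0,0,0],[0,0.026,0,0,0,0],[0,0.026,0,0,0,0],[0,0.026,0,0,0,0],[0,0.016,0,0,0,0],[0,0.01,0,0,0,0],[0,0,0,0,0,0],[0,0,0,0,0,0],[0,0,0,0,0,0]],
  ],
)

```text
time: 3.42
ee_pos: [0.641, 0.1698, 0.1771]
eef_rot: [-0.703, -0.076, 0.075, 0.703]
ft_force: [0.2, 0.0, 0.2]
width: 0.0871
```

>>> arm_command(
  targets=[
    [[0,0,0,0,0,0],[0,0,0,0,0,0],[0,0,0,0,0,0],[0,0,0,0,0,0],[0,0,0,0,0,0],[0,0,0,0,0,0],[0,0,0,0,0,0],[0,0,0,0,0,0],[0,0,0,0,0,0],[0,0,0,0,0,0]],
  ],
  hand=0,
  grip_force=25,
)

```text
time: 4.25
ee_pos: [0.6403, 0.1695, 0.1755]
eef_rot: [-0.703, -0.075, 0.075, 0.703]
ft_force: [-0.3, -0.7, -1.2]
width: 0.0285
```

```bash
python3 - <<'E'
from h import *
plan([.639,.172,.195],np.radians(12.3))
c=vision.camera("side"); crop(c,230,40,220,170,3,"pics/s3.png")
E
```

```text
t 4.25 pos [0.6403 0.1695 0.1755] w 0.0285 F [-0.3 -0.7 -1.2]
tool axes (cols)
 [[ 0.977 -0.    -0.211]
 [ 0.211  0.     0.977]
 [-0.    -1.     0.   ]]
shift mm tool [ -0.8 -19.5   2.7]
turnA [-0.01 -0.1  -0.  ] shift in final axes [ -0.8 -19.5   2.7]
turnB [ 0.000e+00  1.799e+02 -1.000e-02] shift in final axes [  0.8 -19.5  -2.7]
```

View pics/s3.png

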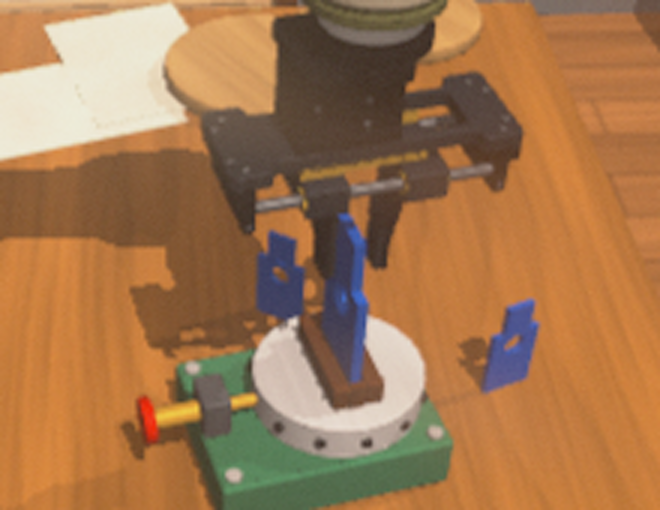

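>>> arm_command(
  targets=[
    [[0,0,0,0,0,0],[0,0,0,0,0,0],[0,0,0,0,0,0],[0,0,0,0,0,0],[0,0,0,0,0,0],[0,0,0,0,0,0],[0,0,0,0,0,0],[0,0,0,0,0,0]],
  ],
)

```text
time: 4.97
ee_pos: [0.6403, 0.1695, 0.1755]
eef_rot: [-0.703, -0.075, 0.075, 0.703]
ft_force: [0.2, 0.5, 0.3]
width: 0.0079
```

>>> arm_command(
  targets=[
    [[0,-0.005,0,0,0,0],[0,-0.008,0,0,0,0],[0,-0.01,0,0,0,0],[0,-0.012,0,0,0,0],[0,-0.015,0,0,0,0],[0,-0.015,0,0,0,0],[0,-0.01,0,0,0,0],[0,-0.005,0,0,0,0],[0,0,0,0,0,0],[0,0,0,0,0,0]],
  ],
)

```text
time: 5.8
ee_pos: [0.6403, 0.1695, 0.2554]
eef_rot: [-0.703, -0.075, 0.075, 0.703]
ft_force: [0.2, 0.5, -0.3]
width: 0.008
```

```bash
python3 - <<'E'
from h import *
st=readout.read_state(); print(st["ee_pos"],st["width"],st["ft_force"])
a=vision.camera("side"); crop(a,260,60,160,120,5,"pics/s4.png")
b=vision.camera("scene"); crop(b,300,150,160,120,5,"pics/c4.png")
E
```

```text
[0.64026158 0.16952597 0.2553951 ] 0.008048670120615503 [ 0.19918869  0.53165722 -0.3003938 ]
```

View pics/s4.png

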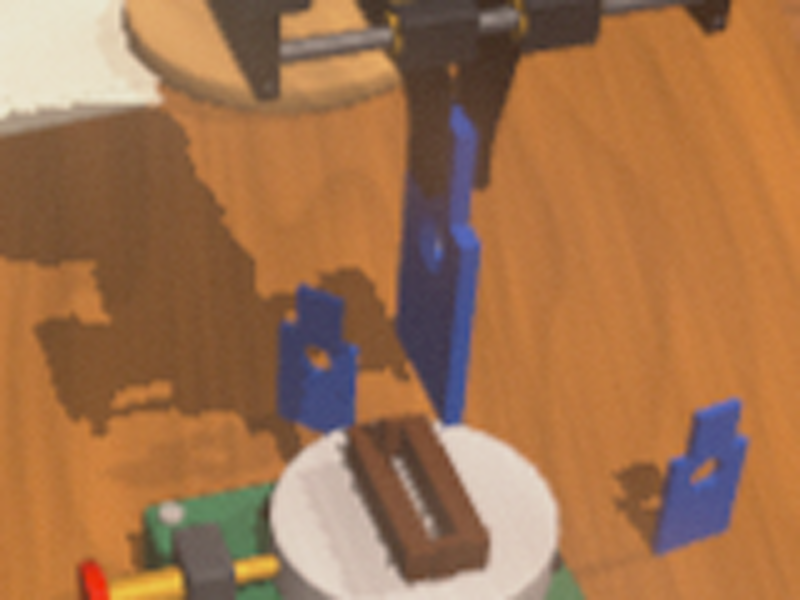

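View pics/c4.png

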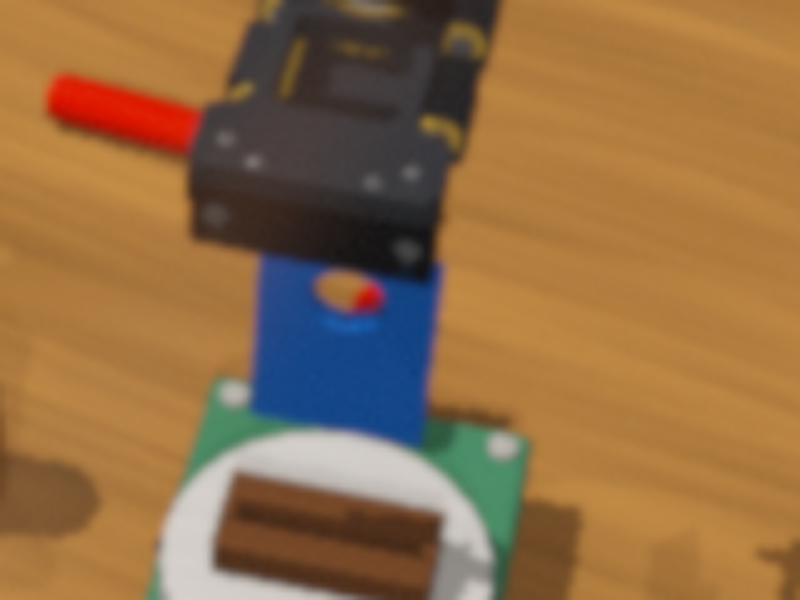

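```bash
python3 - <<'E'
from h import *
a=vision.camera("side");b=vision.camera("scene");st=readout.read_state()
P=((435.5)/5-.5+260,250.5/5-.5+60);Q=(350.5/5-.5+300,292.5/5-.5+150)
h,e=tri(a,P,b,Q); Rt=Ro.from_quat(st["eef_rot"]); o=Rt.inv().apply(h-st["ee_pos"]); print(h,e,"tool",o)
w=np.array([.5985,-.2110]);th=.2402
T=lambda x:np.r_[w[0]+np.cos(th)*x,w[1]+np.sin(th)*x]
arc(np.r_[T(-.135),.255],th,16,0)
for x in (-.135,-.05): print(x,T(x),.166-np.tan(np.radians(8))*(x+.092))
E
```

```text
[0.63742688 0.17041705 0.22177896] 0.0013946221391869236 tool [-0.0022637   0.03289921  0.00143617]
pos [0.63998426 0.1695031  0.2546753 ] t 6.0 row shift mm [-1.629e+01 -1.000e-02 -2.272e+01] turn deg [ 0.    -0.098 -0.005]
-0.135 [ 0.46737579 -0.24311608] 0.17204325589220285
-0.05 [ 0.54993548 -0.22289484] 0.16009728494249956
```

>>> arm_command(
  targets=[
    [[-0.0081,0,-0.0114,0,0,0],[-0.0163,0,-0.0228,0,-0.2,0],[-0.0163,0,-0.0228,0,-0.2,0],[-0.0163,0,-0.0228,0,-0.2,0],[-0.0163,0,-0.0228,0,-0.2,0],[-0.0163,0,-0.0228,0,-0.2,0],[-0.0163,0,-0.0228,0,-0.2,0],[-0.0163,0,-0.0228,0,-0.2,0],[-0.0163,0,-0.0228,0,-0.2,0]],
  ],
)

```text
time: 6.75
ee_pos: [0.5475, -0.0514, 0.2552]
eef_rot: [-0.702, -0.085, 0.085, 0.702]
ft_force: [0.6, -0.5, -2.0]
width: 0.0075
```

>>> arm_command(
  targets=[
    [[-0.0163,0,-0.0228,0,0,0],[-0.0163,0,-0.0228,0,0,0],[-0.0163,0,-0.0228,0,0,0],[-0.0163,0,-0.0228,0,0,0],[-0.0163,0,-0.0228,0,0,0],[-0.0163,0,-0.0228,0,0,0],[-0.0163,0,-0.0228,0,0,0],[-0.0081,0,-0.0114,0,0,0],[0,0,0,0,0,0],[0,0,0,0,0,0],[0,0,0,0,0,0]],
  ],
)

```text
time: 7.67
ee_pos: [0.4709, -0.2444, 0.2552]
eef_rot: [-0.702, -0.085, 0.085, 0.702]
ft_force: [0.3, 0.0, 0.6]
width: 0.0075
```

```bash
python3 - <<'E'
from h import *
th=.2402; hole=np.array([.46738,-.24312,.167]); z=np.array([-np.sin(th),np.cos(th),0])
plan(hole-.0016*z+[0,0,.0305],th)
a=vision.camera("side"); crop(a,210,200,200,150,4,"pics/s5.png")
b=vision.camera("scene"); crop(b,140,50,160,140,4,"pics/c5.png")
E
```

```text
t 7.67 pos [ 0.4709 -0.2444  0.2552] w 0.0075 F [0.3 0.  0.6]
tool axes (cols)
 [[ 0.971 -0.    -0.24 ]
 [ 0.24   0.001  0.971]
 [-0.    -1.     0.001]]
shift mm tool [-3.1 57.7  0.4]
turnA [-0.04  0.1  -0.01] shift in final axes [-3.1 57.7  0.5]
turnB [-2.000e-02 -1.799e+02  6.000e-02] shift in final axes [ 3.1 57.7 -0.5]
```

View pics/s5.png

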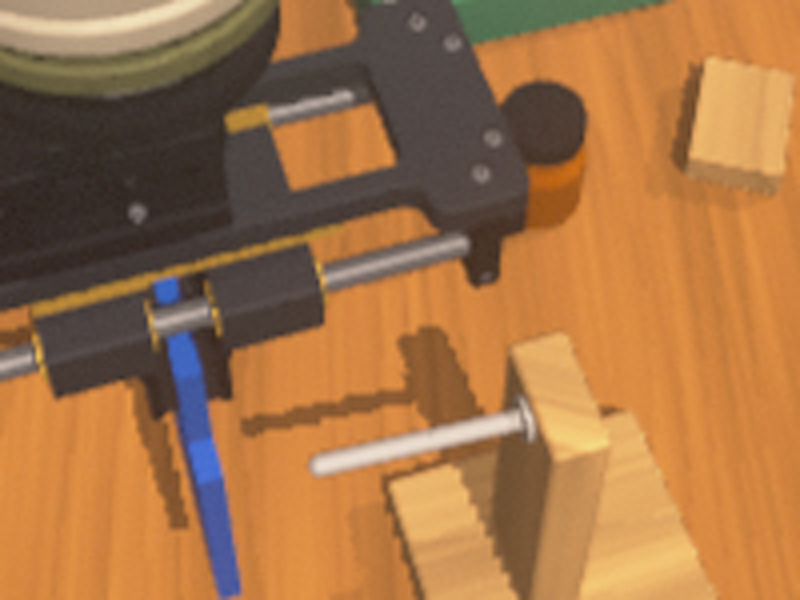

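View pics/c5.png

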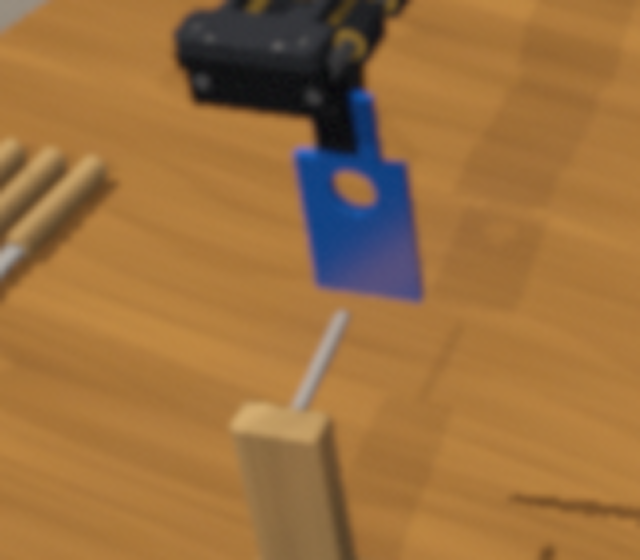

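>>> arm_command(
  targets=[
    [[-0.003,0.008,0,0,0,0],[0,0.012,0,0,0,0],[0,0.015,0,0,0,0],[0,0.013,0,0,0,0],[0,0.0095,0,0,0,0],[0,0,0,0,0,0],[0,0,0,0,0,0]],
  ],
)

```text
time: 8.35
ee_pos: [0.4673, -0.2459, 0.1974]
eef_rot: [-0.702, -0.085, 0.085, 0.702]
ft_force: [-0.2, -0.9, -0.6]
width: 0.0083
```

```bash
python3 - <<'E'
from h import *
th=.2402; hole=np.array([.46738,-.24312,.167]); z=np.array([-np.sin(th),np.cos(th),0])
plan(hole-.0016*z+[0,0,.0305],th)
a=vision.camera("side"); crop(a,210,220,200,150,4,"pics/s6.png")
b=vision.camera("scene"); crop(b,170,80,100,100,6,"pics/c6.png")
E
```

```text
t 8.35 pos [ 0.4673 -0.2459  0.1974] w 0.0083 F [-0.2 -0.9 -0.6]
tool axes (cols)
 [[ 0.971 -0.001 -0.239]
 [ 0.239  0.     0.971]
 [-0.001 -1.     0.001]]
shift mm tool [ 0.7 -0.1  1.1]
turnA [-0.03  0.05 -0.07] shift in final axes [ 0.7 -0.1  1.1]
turnB [-1.1000e-01 -1.7995e+02  5.0000e-02] shift in final axes [-0.7 -0.1 -1.1]
```

View pics/s6.png

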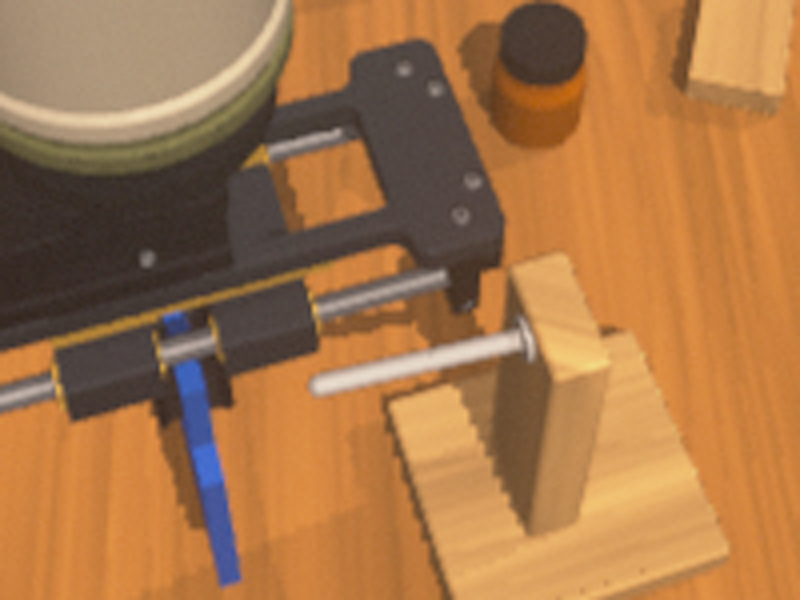

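View pics/c6.png

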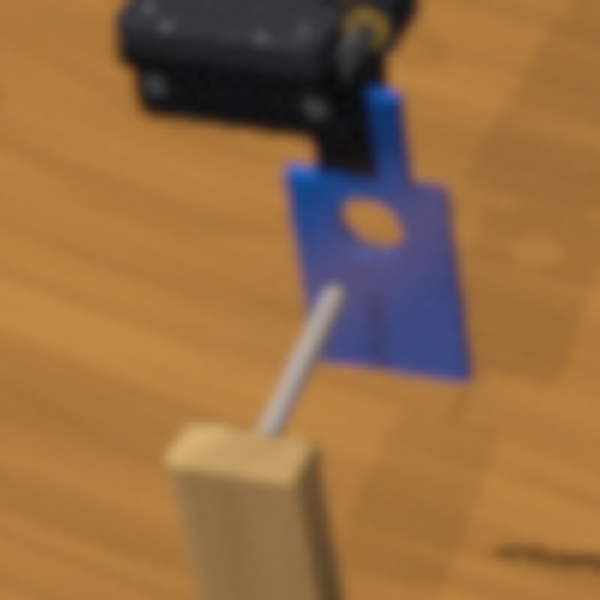

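```bash
python3 - <<'E'
from h import *
b=vision.camera("scene"); g=lambda x,y:((x+.5)/6-.5+170,(y+.5)/6-.5+80)
th=.2402; w=np.array([.5985,-.2110])
def stf(p): d=p[:2]-w; c,s=np.cos(th),np.sin(th); return np.round([c*d[0]+s*d[1],-s*d[0]+c*d[1],p[2]],4)
print("hole",stf(atz(b,*g(372,222),.167)),"tip",stf(atz(b,*g(337,287),.1667)),"root",stf(atz(b,*g(268,432),.160)))
E
```

```text
hole [-0.1369 -0.0025  0.167 ] tip [-0.0958 -0.001   0.1667] root [-0.0181  0.0015  0.16  ]
```

>>> arm_command(
  targets=[
    [[0.008,0,0.0015,0,0,0],[0.008,0.0005,0,0,0,0],[0.008,0.0005,0,0,0,0],[0.008,0.0005,0,0,0,0],[0.008,0.001,0,0,0,0],[0.008,0.001,0,0,0,0],[0.008,0.001,0,0,0,0],[0.008,0.001,0,0,0,0],[0,0,0,0,0,0]],
  ],
)

```text
time: 9.25
ee_pos: [0.5309, -0.2284, 0.192]
eef_rot: [-0.702, -0.085, 0.086, 0.702]
ft_force: [-0.7, 0.1, -0.1]
width: 0.0076
```

```bash
python3 - <<'E'
from h import *
st=readout.read_state();print(st["ee_pos"],st["ft_force"])
a=vision.camera("side"); crop(a,230,220,200,150,4,"pics/s7.png")
b=vision.camera("scene"); crop(b,170,80,100,100,6,"pics/c7.png")
E
```

```text
[ 0.53091259 -0.22842228  0.19197842] [-0.66519327  0.10450494 -0.06723162]
```

View pics/s7.png

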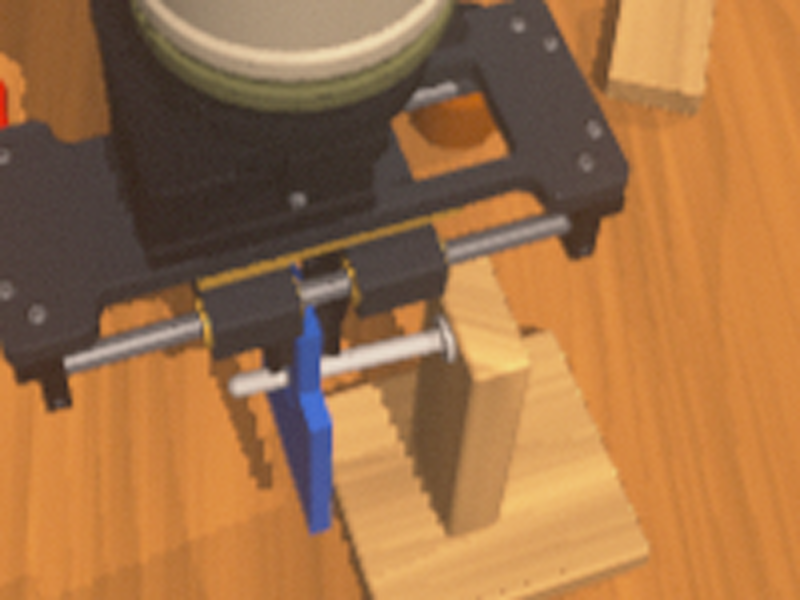

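View pics/c7.png

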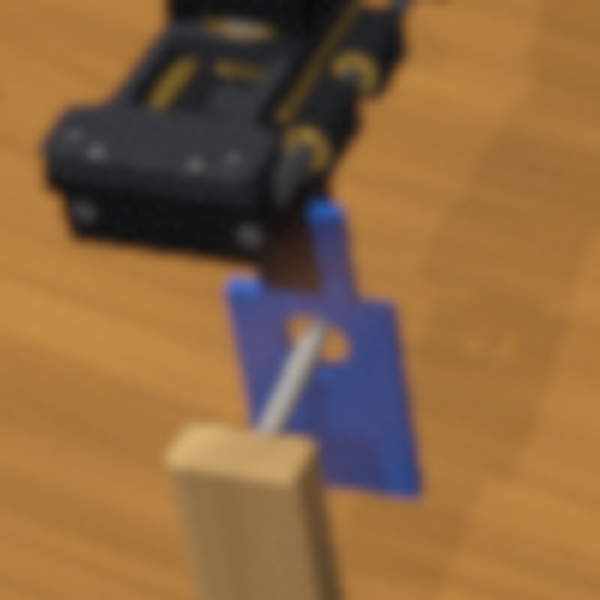

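>>> arm_command(
  targets=[
    [[0.008,0.001,0,0,0,0],[0.008,0.001,0,0,0,0],[0.006,0.001,0,0,0,0],[0,0.0025,0,0,0,0],[0,0.0025,0,0,0,0],[0,0.002,0,0,0,0],[0,0,0,0,0,0],[0,0,0,0,0,0]],
  ],
)

```text
time: 10.02
ee_pos: [0.5506, -0.2243, 0.1825]
eef_rot: [-0.702, -0.085, 0.085, 0.702]
ft_force: [0.7, -1.1, 0.2]
width: 0.0081
```

>>> arm_command(
  targets=[
    [[0,0.001,0,0,0,0],[0,0,0,0,0,0],[0,0,0,0,0,0]],
  ],
)

```text
time: 10.27
ee_pos: [0.5507, -0.2244, 0.1819]
eef_rot: [-0.702, -0.085, 0.085, 0.702]
ft_force: [-2.2, -0.5, 3.0]
width: 0.0075
```

>>> arm_command(
  targets=[
    [[0,0.001,0,0,0,0],[0,0,0,0,0,0],[0,0,0,0,0,0]],
  ],
)

```text
time: 10.52
ee_pos: [0.5509, -0.2245, 0.1815]
eef_rot: [0.702, 0.085, -0.085, -0.702]
ft_force: [-3.2, 0.9, 9.5]
width: 0.0079
```

>>> arm_command(
  targets=[
    [[0,-0.0015,0,0,0,0],[0,0,0,0,0,0]],
  ],
)

```text
time: 10.68
ee_pos: [0.5509, -0.2242, 0.1821]
eef_rot: [0.702, 0.085, -0.085, -0.702]
ft_force: [-0.3, -0.2, 0.7]
width: 0.0078
```

>>> arm_command(
  targets=[
    [[0,0,0,0,0,0],[0,0,0,0,0,0],[0,0,0,0,0,0],[0,0,0,0,0,0],[0,0,0,0,0,0],[0,0,0,0,0,0]],
  ],
  hand=0.45,
)

```text
time: 11.18
ee_pos: [0.5508, -0.2242, 0.1819]
eef_rot: [-0.702, -0.085, 0.085, 0.702]
ft_force: [-0.5, -0.3, 0.9]
width: 0.0366
```

```bash
python3 - <<'E'
from h import *
st=readout.read_state();print(st["ee_pos"],st["ft_force"],st["width"])
a=vision.camera("side"); crop(a,230,220,200,150,4,"pics/s8.png")
b=vision.camera("scene"); crop(b,170,80,100,100,6,"pics/c8.png")
E
```

```text
[ 0.5507858  -0.22415285  0.18191292] [-0.50974445 -0.31883877  0.90396388] 0.036582127433805754
```

View pics/s8.png

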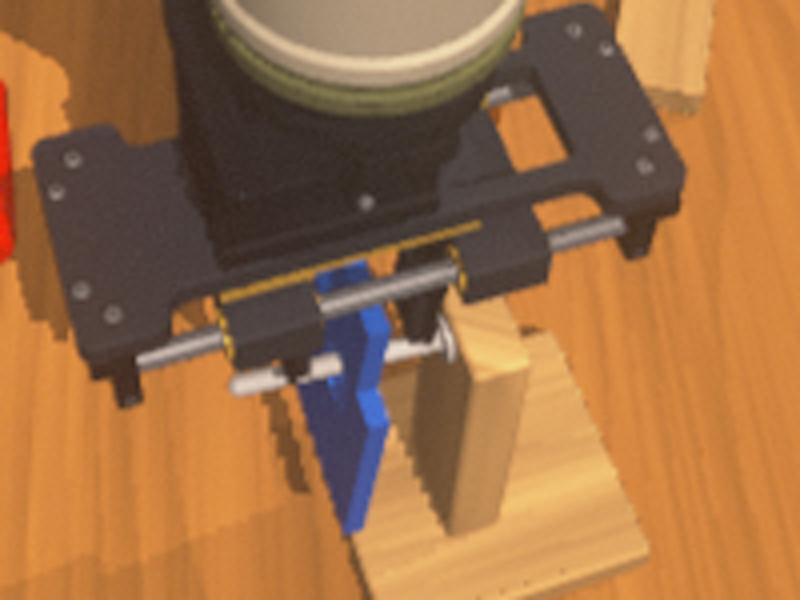

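View pics/c8.png

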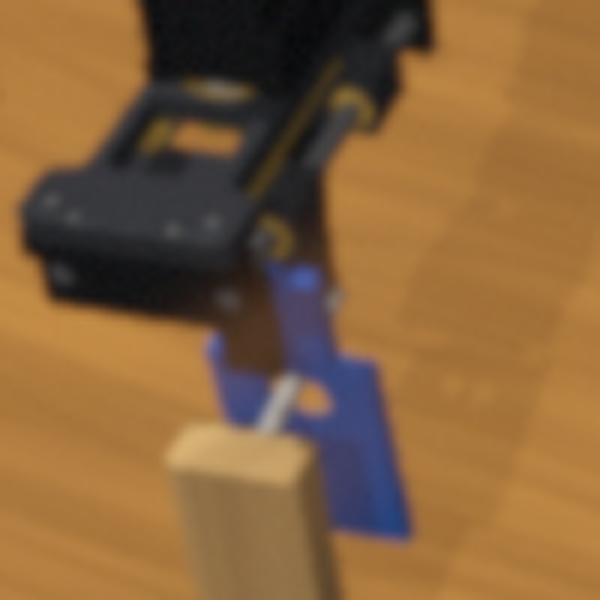

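>>> arm_command(
  targets=[
    [[0,0,0,0,0,0],[0,0,0,0,0,0],[0,0,0,0,0,0],[0,0,0,0,0,0],[0,-0.002,0,0,0,0],[0,-0.005,0,0,0,0],[0,-0.01,0,0,0,0],[0,-0.02,0,0,0,0],[0,-0.03,0,0,0,0],[0,-0.03,0,0,0,0],[0,-0.02,0,0,0,0],[0,0,0,0,0,0]],
  ],
  hand=0.8,
)

```text
time: 12.28
ee_pos: [0.5522, -0.2252, 0.3048]
eef_rot: [0.703, 0.087, -0.082, -0.701]
ft_force: [-0.0, 0.5, 0.8]
width: 0.0695
```

```bash
python3 - <<'E'
from h import *
st=readout.read_state();print(st["time"],st["ee_pos"],st["ft_force"],st["width"],st["joint_positions"])
a=vision.camera("side"); crop(a,230,220,200,150,4,"pics/s9.png")
b=vision.camera("scene"); crop(b,170,80,100,100,6,"pics/c9.png")
th=.2148; q=np.array([.6395,.1715]); n=q-.126*np.array([np.cos(th),np.sin(th)]); print("neck",n)
for f in (0,1): arc(np.r_[n,.25],th+np.pi/2,20,f)
E
```

```text
12.2833 [ 0.55220688 -0.22522618  0.30475716] [-0.00678717  0.54447421  0.80797641] 0.06950785341300221 [-0.21197698  0.2577128   0.6507332   1.4446937  -0.1571063   1.48382778
  0.67580693]
neck [0.5163956  0.14464284]
pos [ 0.55111801 -0.22442648  0.30027484] t 12.3833 row shift mm [15.82  2.52 13.06] turn deg [ 6.000e-03 -4.426e+00  3.000e-03]
pos [ 0.55111801 -0.22442648  0.30027484] t 12.3833 row shift mm [-11.86   2.5   16.91] turn deg [-3.000e-03  4.574e+00  6.000e-03]
```

View pics/s9.png

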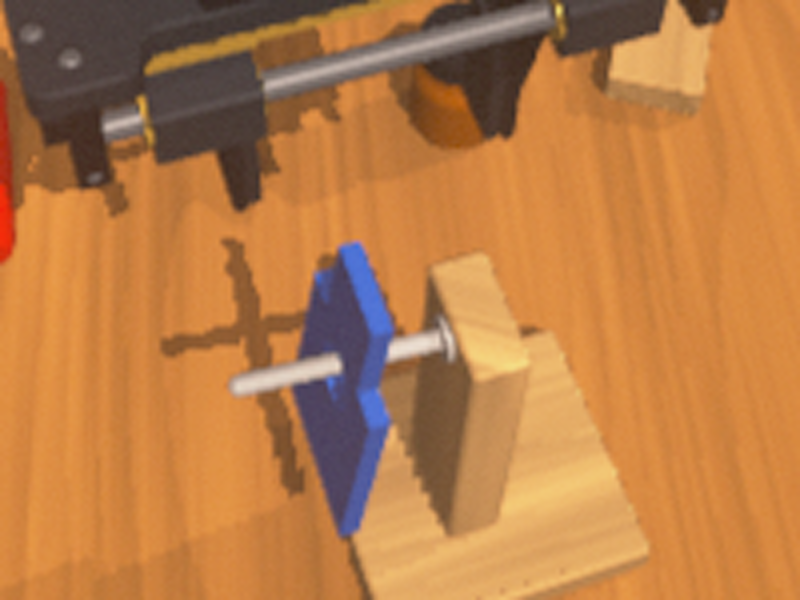

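View pics/c9.png

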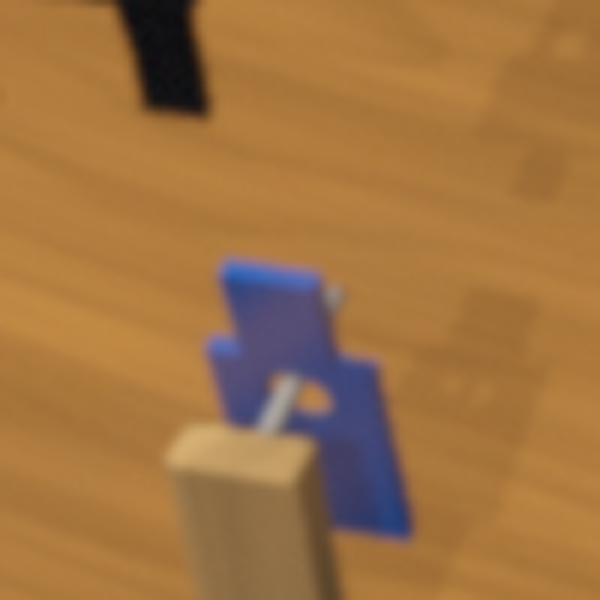

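>>> arm_command(
  targets=[
    [[0.0158,0.0025,0.0131,0,-4.43,0],[0.0158,0.0025,0.0131,0,-4.43,0],[0.0158,0.0025,0.0131,0,-4.43,0],[0.0158,0.0025,0.0131,0,-4.43,0],[0.0158,0.0025,0.0131,0,-4.43,0],[0.0158,0.0025,0.0131,0,-4.43,0],[0.0158,0.0025,0.0131,0,-4.43,0],[0.0158,0.0025,0.0131,0,-4.43,0],[0.0158,0.0025,0.0131,0,-4.43,0],[0.0158,0.0025,0.0131,0,-4.43,0]],
  ],
)

```text
time: 13.22
ee_pos: [0.6076, -0.0312, 0.2727]
eef_rot: [-0.617, -0.344, 0.345, 0.618]
ft_force: [0.3, -0.9, 1.2]
width: 0.07
```

>>> arm_command(
  targets=[
    [[0.0158,0.0025,0.0131,0,-4.43,0],[0.0158,0.0025,0.0131,0,-4.43,0],[0.0158,0.0025,0.0131,0,-4.43,0],[0.0158,0.0025,0.0131,0,-4.43,0],[0.0158,0.0025,0.0131,0,-4.43,0],[0.0158,0.0025,0.0131,0,-4.43,0],[0.0158,0.0025,0.0131,0,-4.43,0],[0.0158,0.0025,0.0131,0,-4.43,0],[0.0158,0.0025,0.0131,0,-4.43,0],[0.0158,0.0025,0.0131,0,-4.43,0],[0,0,0,0,0,0],[0,0,0,0,0,0]],
  ],
)

```text
time: 14.22
ee_pos: [0.514, 0.1455, 0.2483]
eef_rot: [-0.442, -0.551, 0.552, 0.443]
ft_force: [1.1, 0.2, 0.2]
width: 0.07
```

>>> arm_command(
  targets=[
    [[0,0,0,0,0,0],[0,0,0,0,0,0],[0,0,0,0,0,0]],
  ],
)

```text
time: 14.47
ee_pos: [0.5154, 0.144, 0.2489]
eef_rot: [-0.444, -0.55, 0.551, 0.444]
ft_force: [-0.5, 0.7, -0.2]
width: 0.0692
```

```bash
python3 - <<'E'
from h import *
st=readout.read_state(); c=vision.camera("wrist"); cv2.imwrite("pics/w10.png",c["pixels"])
plan([.5164,.1446,.041],.2148+np.pi/2,st)
E
```

```text
t 14.47 pos [0.5154 0.144  0.2489] w 0.0692 F [-0.5  0.7 -0.2]
tool axes (cols)
 [[-0.213 -0.    -0.977]
 [ 0.977 -0.    -0.213]
 [-0.    -1.     0.   ]]
shift mm tool [  0.4 207.9  -1.1]
turnA [-0.01 -0.03 -0.02] shift in final axes [  0.3 207.9  -1.1]
turnB [ 3.0000e-02  1.7997e+02 -2.0000e-02] shift in final axes [ -0.3 207.9   1.1]
```

View pics/w10.png

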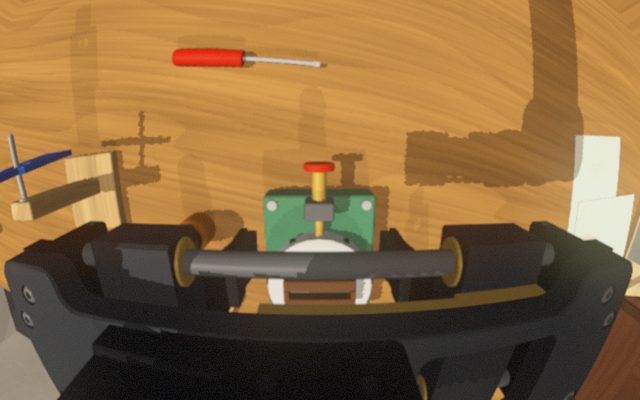

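```bash
python3 - <<'E'
from h import *
st=readout.read_state(); c=vision.camera("wrist"); crop(c,280,150,80,80,8,"pics/w11.png")
R=Ro.from_quat(st["eef_rot"])
for n,u,v,z in (("knobTopCentre",319,167,.06),("knob inner",319,172,.06),("housing top front edge",319,199,.079),("housing mid",319,209,.079)):
    print(n,np.round(R.inv().apply(watz(c,st,u,v,z)-st["ee_pos"])*1000,1))
E
```

```text
knobTopCentre [  1.3 188.9  19. ]
knob inner [  1.3 188.9  13.2]
housing top front edge [  1.2 169.9 -14. ]
housing mid [  1.2 169.9 -25.4]
```

View pics/w11.png

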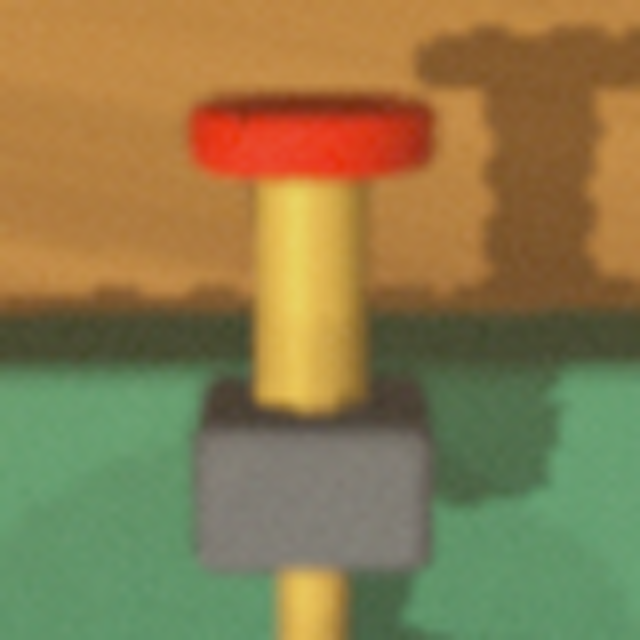

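```bash
python3 - <<'E'
from h import *
st=readout.read_state(); c=vision.camera("wrist")
R=Ro.from_quat(st["eef_rot"])
for n,u,v,z in (("knob inner",318.4,171.8,.078),("housing front",318.4,203.,.079)):
    print(n,np.round(R.inv().apply(watz(c,st,u,v,z)-st["ee_pos"])*1000,1))
E
```

```text
knob inner [  0.6 170.9  16.2]
housing front [  0.6 169.9 -18.5]
```

>>> arm_command(
  targets=[
    [[0.0005,0.015,-0.001,0,0,0],[0,0.025,0,0,0,0],[0,0.03,0,0,0,0],[0,0.03,0,0,0,0],[0,0.03,0,0,0,0],[0,0.025,0,0,0,0],[0,0.02,0,0,0,0],[0,0.015,0,0,0,0],[0,0.01,0,0,0,0],[0,0.008,0,0,0,0],[0,0,0,0,0,0],[0,0,0,0,0,0]],
  ],
)

```text
time: 15.62
ee_pos: [0.5161, 0.1457, 0.0414]
eef_rot: [0.443, 0.551, -0.551, -0.443]
ft_force: [0.9, 0.1, -0.2]
width: 0.0697
```

>>> arm_command(
  targets=[
    [[0,0,0,0,0,0],[0,0,0,0,0,0],[0,0,0,0,0,0],[0,0,0,0,0,0],[0,0,0,0,0,0],[0,0,0,0,0,0],[0,0,0,0,0,0],[0,0,0,0,0,0],[0,0,0,0,0,0],[0,0,0,0,0,0],[0,0,0,0,0,0],[0,0,0,0,0,0]],
  ],
  hand=0,
  grip_force=40,
)

```text
time: 16.62
ee_pos: [0.5159, 0.1452, 0.041]
eef_rot: [-0.443, -0.551, 0.551, 0.443]
ft_force: [0.7, -2.8, 0.8]
width: 0.015
```

```bash
python3 - <<'E'
from h import *
plan([.5164,.1446,.041],.2148+np.pi/2)
a=vision.camera("side"); crop(a,230,100,160,120,5,"pics/s12.png")
E
```

```text
t 16.62 pos [0.5159 0.1452 0.041 ] w 0.015 F [ 0.7 -2.8  0.8]
tool axes (cols)
 [[-0.214  0.    -0.977]
 [ 0.977 -0.    -0.214]
 [-0.    -1.     0.   ]]
shift mm tool [-0.7  0.  -0.4]
turnA [-0.    0.07 -0.02] shift in final axes [-0.7  0.  -0.4]
turnB [-4.0000e-02 -1.7993e+02  0.0000e+00] shift in final axes [0.7 0.  0.4]
```

View pics/s12.png

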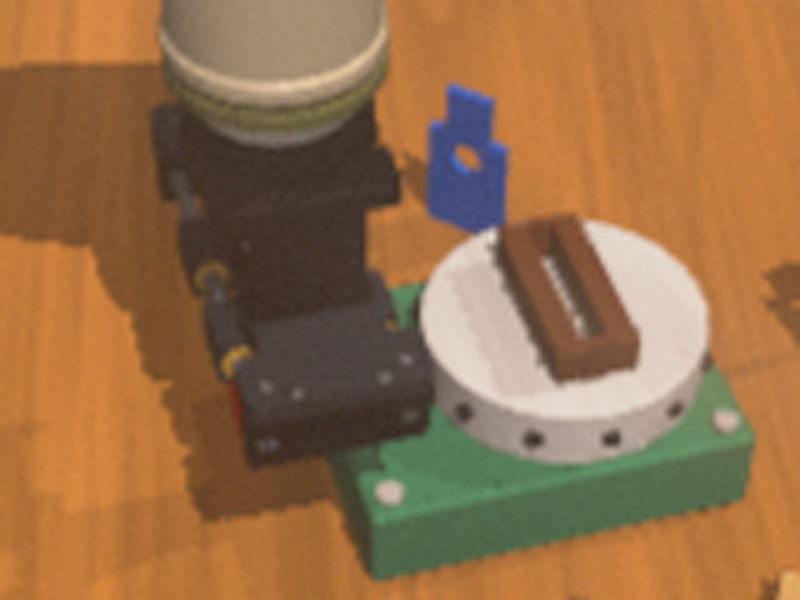

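>>> arm_command(
  targets=[
    [[-0.0005,0,0.002,0,0,0],[0,0,0.003,0,0,0],[0,0,0.003,0,0,0],[0,0,0.004,0,0,0],[0,0,0,0,0,0],[0,0,0,0,0,0]],
  ],
)

```text
time: 17.17
ee_pos: [0.5056, 0.143, 0.0412]
eef_rot: [0.444, 0.552, -0.55, -0.442]
ft_force: [9.2, 0.2, -10.2]
width: 0.0151
```

>>> arm_command(
  targets=[
    [[0,0,0.003,0,0,0],[0,0,0.002,0,0,0],[0,0,0,0,0,0],[0,0,0,0,0,0]],
  ],
)

```text
time: 17.5
ee_pos: [0.5012, 0.1419, 0.0412]
eef_rot: [0.444, 0.552, -0.55, -0.442]
ft_force: [12.2, 1.9, -12.0]
width: 0.0149
```

```bash
cat > m.py <<'E'
from h import *
st=readout.read_state(); R=Ro.from_quat(st["eef_rot"])
print(st["time"],"tool shift from grasp mm",np.round(R.inv().apply(st["ee_pos"]-np.array([.5159,.1452,.041]))*1000,1),"F tool",np.round(R.inv().apply(st["ft_force"]),1),st["width"])
E
python3 m.py; python3 - <<'E'
from h import *
c=vision.camera("wrist"); crop(c,210,130,220,150,3,"pics/w13.png")
E
```

```text
17.5 tool shift from grasp mm [-0.  -0.2 15. ] F tool [ -0.8  12.1 -12.3] 0.014882979506073564
```

View pics/w13.png

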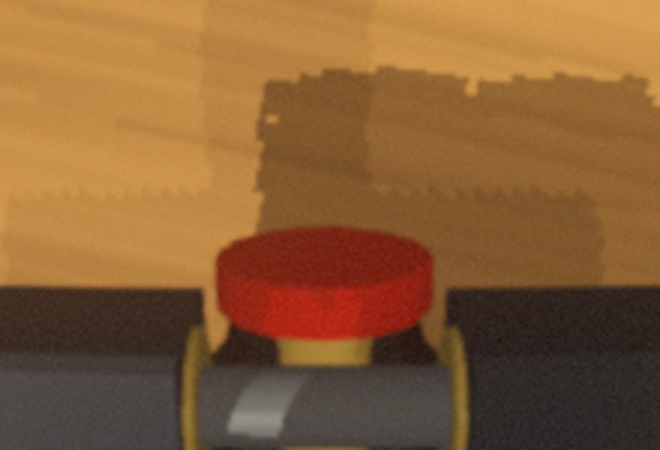

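>>> arm_command(
  targets=[
    [[0,0,0.0015,0,0,0],[0,0,0.001,0,0,0],[0,0,0,0,0,0],[0,0,0,0,0,0],[0,0,0,0,0,0],[0,0,0,0,0,0],[0,0,0,0,0,0],[0,0,0,0,0,0]],
  ],
)

```text
time: 18.22
ee_pos: [0.5002, 0.1417, 0.0413]
eef_rot: [0.445, 0.553, -0.549, -0.441]
ft_force: [19.3, 2.4, -18.2]
width: 0.0149
```

```bash
python3 m.py; python3 - <<'E'
from h import *
c=vision.camera("wrist"); crop(c,210,130,220,150,3,"pics/w14.png")
c=vision.camera("side"); cv2.imwrite("pics/s14.png",c["pixels"])
E
python3 m.py
```

```text
18.2167 tool shift from grasp mm [-0.  -0.4 16. ] F tool [ -1.8  18.3 -19.2] 0.01485748765423777
18.3167 tool shift from grasp mm [-0.  -0.4 16. ] F tool [ -1.9  18.2 -19.5] 0.014542754018085297
```

View pics/w14.png

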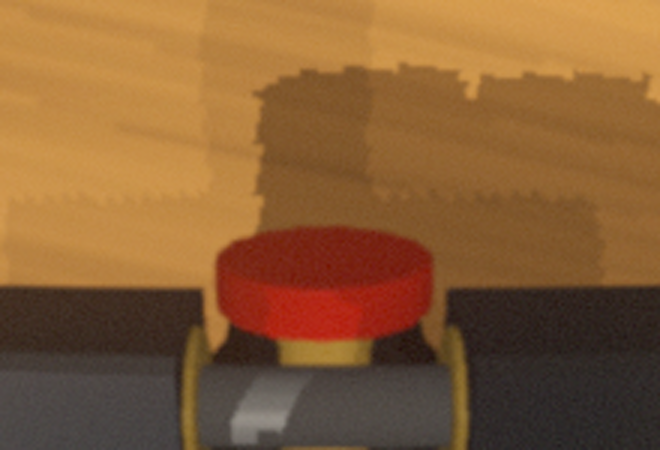

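View pics/s14.png

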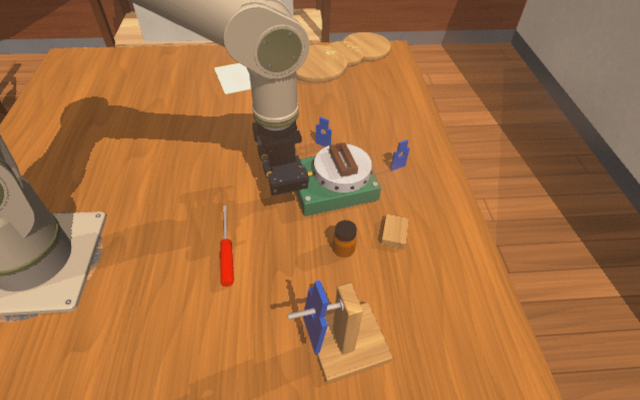

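>>> arm_command(
  targets=[
    [[0,0,0,0,0,0],[0,0,0,0,0,0],[0,0,0,0,0,0],[0,0,0,0,0,0],[0,0,0,0,0,0],[0,0,0,0,0,0]],
  ],
  hand=0,
  grip_force=55,
)

```text
time: 18.82
ee_pos: [0.5002, 0.1417, 0.0413]
eef_rot: [0.445, 0.553, -0.549, -0.441]
ft_force: [19.0, 2.4, -18.6]
width: 0.0143
```

```bash
python3 m.py; python3 - <<'E'
from h import *
c=vision.camera("side"); crop(c,230,250,200,150,4,"pics/s15.png")
c=vision.camera("wrist"); crop(c,210,130,220,150,3,"pics/w15.png")
E
```

```text
18.8167 tool shift from grasp mm [-0.  -0.4 16. ] F tool [ -1.7  18.8 -19. ] 0.014299027404934671
```

View pics/s15.png

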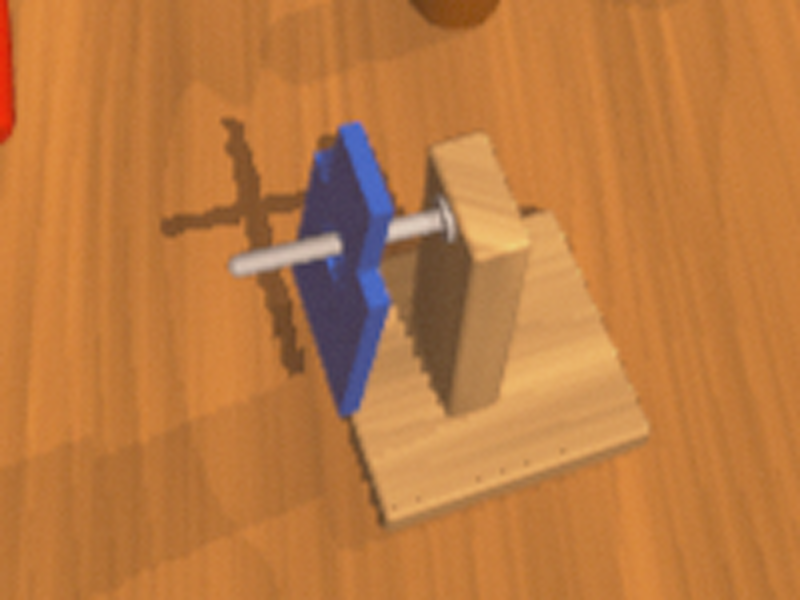

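View pics/w15.png

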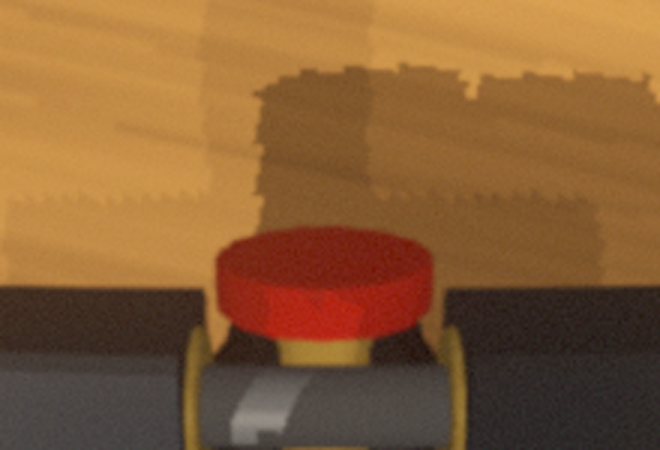

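```bash
python3 - <<'E'
from h import *
from scipy.optimize import least_squares
a=vision.camera("side"); b=vision.camera("scene"); st=readout.read_state()
crop(b,170,80,100,100,6,"pics/c16.png")
g=lambda x,y:((x+.5)/4-.5+230,(y+.5)/4-.5+250); k=lambda x,y:((x+.5)/6-.5+170,(y+.5)/6-.5+80)
h=.004
obs=[(a,g(338,124),(-h,.018,.13)),(a,g(378,218),(-h,-.018,.13)),(a,g(391,212),(h,-.018,.13)),(a,g(372,306),(-h,-.032,.09)),(a,g(390,299),(h,-.032,.09)),(a,g(341,415),(-h,-.032,0)),(a,g(357,408),(h,-.032,0)),
(b,k(222,268),(h,-.018,.13)),(b,k(320,280),(h,.018,.13)),(b,k(378,362),(h,.032,.09)),(b,k(410,540),(h,.032,0)),(b,k(210,345),(h,-.032,.09))]
f=lambda q:np.concatenate([proj(c,Ro.from_rotvec(q[3:]).apply(X)+q[:3])[0]-p for c,p,X in obs])
s=least_squares(f,[.55,-.22,.085,0,0.1,.24],loss="soft_l1"); q=s.x; R=Ro.from_rotvec(q[3:])
w=np.array([.5985,-.2110,0]); sx=np.array([np.cos(.2402),np.sin(.2402),0]); sy=np.array([-sx[1],sx[0],0])
ho=R.apply([0,0,.07])+q[:3]-w; print("hole stand",ho@sx,ho@sy,ho[2],"angle",np.arccos(R.apply([1,0,0])@sx)); print(np.round(s.fun.reshape(-1,2),1).tolist())
E
```

```text
hole stand -0.05222663475760684 0.0005325561929937737 0.15280368461443775 angle 0.10945272635326912
[[-0.7, 0.3], [-1.7, -0.8], [0.5, -0.8], [-0.5, 0.3], [0.3, 0.5], [-0.3, -0.3], [0.5, -0.1], [-0.4, 0.3], [-0.6, 0.3], [-0.8, 1.0], [0.4, -0.8], [-0.6, 0.2]]
```

All within the limits (hole at x −52, y 0.5, z 153 mm in the stand's frame, angle 0.11 rad). Handing in.

```bash
python3 - <<'E'
from h import *
print(r.close_job())
E
```

```text
the job is handed in; nothing more can be done
None
```

I hung the blue template on the peg, then pulled the plunger fully back and handed the job in at about 19 s, still holding it. No verdict was reported.

- **Template:** my last fit from both cameras puts the hole at x -52, y 0.5, z 153 mm in the stand's frame, and the plate 0.11 rad off square. That is inside the limits. The plate leans slightly because it sits on the upturned peg. It was let go and looked unmoved in every later picture.
- **Plunger:** the tool moved 16.0 mm outward from where it gripped the neck, which is the end stop. The pull was 19 N, and raising the grip to 55 N changed nothing. The knob did not shift against the fingers in the wrist pictures, so there was no sign of slip.
- **Jar, screwdriver and block:** I only looked at these. They appear unmoved in the last full side picture, but I did not measure them.
- **Unexpected reading:** besides the pull, the wrist also felt about 18 N downward while holding. I took this as the neck's guide resisting, and it is far below the 120 N limit.
- **Disagreement:** triangulating the hole directly from the two cameras gave a height 2 to 3 mm below the height worked out from the given sizes. I used the given sizes for the moves, and they fitted.

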